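# Fill the well palette by sliding paint tablets

### The job

Slide the three loose paint tablets across the board into the three empty wells of the tile row, one in each, so that every tablet lies flat on the bottom of its well. The tablets are brittle: push them along gently, without pinching or pressing on them and without lifting them off the board. Leave the tablet that is already in its well there, and do not disturb the small jar and pot on the board or the bottle and mug beside it.

Things in the scene. Friction and masses are not known exactly. Their poses are not given: they have to be found in the camera images.
- board: fixed plywood board, 280 mm along its x, 360 mm along its y, 20 mm thick; origin at the centre of its underside on the table; top at z = 20 mm; its x points away from the robot, within 15 degrees. Lip 8 mm high along the far edge only, inner face at board x = 132 mm. Four tiles are let in flush in a row along board y: well centres at board x = 90, y = -90, -30, 30, 90 mm
- well_a (a point): centre of the mouth of an empty well, level with the top of tile and board (z = 20 mm), z up: round blind well 40 mm in diameter, 10 mm deep, in a fixed white tile 60 mm square, flush with the board; neighbouring well centres are 60 mm apart. Wells a, b, c, d stand in any order along the row
- well_b (a point): centre of the mouth of an empty well, level with the top of tile and board (z = 20 mm), z up: round blind well 40 mm in diameter, 10 mm deep, in a fixed white tile 60 mm square, flush with the board; neighbouring well centres are 60 mm apart. Wells a, b, c, d stand in any order along the row
- well_c (a point): centre of the mouth of an empty well, level with the top of tile and board (z = 20 mm), z up: round blind well 40 mm in diameter, 10 mm deep, in a fixed white tile 60 mm square, flush with the board; neighbouring well centres are 60 mm apart. Wells a, b, c, d stand in any order along the row
- well_d (a point): the same point of the one well, of the same size, that already holds a tablet (tablet_in)
- tablet_1: loose brown round paint tablet, 30 mm in diameter, 14 mm thick, 20 to 42 g, lying flat on the board's near side, 25 mm or more from the next; origin at the centre of its underside, z along its axis. It slides (does not roll) under a light push and stops with it; pushed over a well it drops in and stands 4 mm proud
- tablet_1_mid (a point): middle of tablet_1, 7 mm above its underside
- tablet_2: loose brown round paint tablet, 30 mm in diameter, 14 mm thick, 20 to 42 g, lying flat on the board's near side, 25 mm or more from the next; origin at the centre of its underside, z along its axis. It slides (does not roll) under a light push and stops with it; pushed over a well it drops in and stands 4 mm proud
- tablet_2_mid (a point): middle of tablet_2, 7 mm above its underside
- tablet_3: loose brown round paint tablet, 30 mm in diameter, 14 mm thick, 20 to 42 g, lying flat on the board's near side, 25 mm or more from the next; origin at the centre of its underside, z along its axis. It slides (does not roll) under a light push and stops with it; pushed over a well it drops in and stands 4 mm proud
- tablet_3_mid (a point): middle of tablet_3, 7 mm above its underside
- tablet_in: tablet of the same size and look that already lies in a well, 4 mm proud; leave it there. Origin at the centre of its underside
- tablet_in_mid (a point): middle of tablet_in, 7 mm above its underside
- jar: bystander: small loose white paint jar with a black cap, 38 mm in diameter, 45 mm high, standing on the board between the tablets and the wells; origin at the centre of its underside. Leave alone
- pot: bystander: small loose blue paint pot with a white cap, 38 mm in diameter, 40 mm high, standing on the board between the tablets and the wells (the gap between jar and pot can be too narrow for a tablet); origin at the centre of its underside. Leave alone
- bottle: bystander: yellow paint bottle, 68 mm in diameter, 160 mm high, on the table to the left of the board; origin at the centre of its underside. Leave alone
- mug: bystander: blue mug, 76 mm in diameter, 90 mm high with a handle (reaching about 75 mm from the axis), on the table to the right of the board; origin at the centre of its underside. Leave alone

How it is judged:
By the outcome, as a careful person would: the job done as asked, in the order asked, and still so for the second after the job is handed in, with the robot touching nothing.
It also fails if it takes over 64 s, if anything falls off the work surface, if the arm or the gripper's body presses on something with over 40 N, if the wrist force passes 120 N, or if a joint passes its speed limit or range.

### The arm

A 6-joint arm with a two-finger parallel gripper is mounted at the origin on the work surface. World frame = base frame: x ahead of the robot, y to its left, z up, the work surface at z = 0. Lengths are in mm, angles in rad, forces in N, time in s.
With the tool pointing down it reaches from about 325 to 900 mm from the base axis. Payload 3.5 kg.
Tool frame: the origin (TCP) lies between the finger pads; the fingertips stand 25 mm ahead of it and the grasp point (between the pads) lies 6 mm ahead of it; z points along the fingers, y is the line along which they close (so a half turn about z gives the same grasp; the last joint's range is limited). The gripper opens to 85 mm and grips with 20 to 120 N. Pads are 22 mm wide; open, the fingers measure 114 mm over their backs; the gripper's body (76 mm by 85 mm) begins 54 mm behind the grasp point. The pads swing forward as they close: fully open they stand 13 mm farther back than shut.
Start: joints at [1.074, 0.276, -0.026, 1.268, 0, 1.467], TCP at [239.819, 577.156, 256.313] pointing down, gripper open.
Joint ranges: [-3.12, 3.12], [-0.85, 1.88], [-1.08, 1.24], [-1.95, 2.15], [-1.57, 1.53], [-3.14, 3.14]. Speed limits (rad/s): [2.57, 2.57, 3.14, 3.14, 3.14, 3.14].

### API

Orientations are given as a unit quaternion [w, x, y, z].
In Python, from workcell import arm, snapshot, calibration, nets gives the robot as it stands. The module is installed in compiled form; this text tells all that it offers.
- The arm moves only by the shell command python3 -m pendant 'ROWS' [OPENING] [FORCE]. ROWS is JSON, a list of rows, each a list of 6 numbers: the shift along the world's x, y, z in mm, then the turn, a rotation vector about the world's x, y, z in degrees. A call has 1 to 20 rows; each row is the pose to reach, as a shift and turn from the pose commanded when the call began; what a row does not reach only later rows make up. A row lasts 1/10 s, in which the tool goes at most 50 mm and 8.59 degrees, less where a joint would pass 70% of its speed; a pose out of reach is approached as far as the arm can. A call with a gripper value outside its range is refused whole. OPENING is the opening, from -1 (shut) to 1 (fully open), set as the call begins (- or left out, the last holds). The fingers move at their own pace and stop on an object; FORCE is the grip in N (left out, the last holds). Time passes only in rows, so rows that repeat a pose let the fingers close. It gives the time, the measured TCP pose, the force, the opening and the grip force at its end, in the units of the state.
- arm.read_state(): the state, without advancing time (a new reading comes with each control period).
- snapshot(name): name is "scene" or "top"; returns the picture (420x560x3 uint8, red, green, blue); there is no depth.
- calibration(name): a dict with "fx", "fy", "cx", "cy" (pixels), "world_to_cam" (4x4, takes a point from world to camera coordinates). Camera axes: x right, y down, z forward; pixel columns grow to the right and rows downward; lengths in mm; the calibration is good to about 2 mm. A picture is of the moment at which its call begins. calibration takes no time and is no camera call.
- arm.sign_off(): hands the job in; it is judged then, once.
Trained networks look in the newest picture that a camera, given by its name, has taken for a name from the list of things; names that differ only in an ending like _2 or _b are one class to them, and where a whole thing is asked for, a point or a joint stands for the part that bears it (a point fixed in the world has none). Each returns a list of dicts, best first, with "confidence" (0 to 1); they miss things now and then, are a little off and sometimes report something else, mostly with a low value. They report only what shows in the picture. A call takes as long as a camera call.
- nets.boxes_of(camera, name): "point" ([column, row] in pixels, amid what is visible of it).
- nets.masks_of(camera, name): "region" (420x560 bool, what is visible of it) and "point" ([column, row] in pixels, amid what is visible of it).
The state is a dict: "clock": time; "q": joint angles; "joint_velocities": joint speeds; "joint_torque": joint torques, N m; "ee_pos": TCP position; "tcp_rot": TCP orientation; "ft_force": force on the tool from outside, world axes, zero at the start; "torque": the same for the moment, N m; "grip_width": finger opening in mm; "grasp_force": force on a finger pad.
Only numpy, scipy, OpenCV 4.12 (cv2) and the standard library are available. Lean on these libraries where they do the work, as an engineer would, in place of code of your own. Each camera call takes 0.05 s, during which the arm holds its last target. There are 200 camera calls.

## Working session

There is one attempt and no reset: what is moved stays moved. The work goes in short steps, Python scripts to look and compute and a shell command to move; the robot and the scene stay as the last step left them, time stands still between calls to the robot, and variables do not carry over. Pictures are saved under pics/ and viewed, at most 10 in all, crops included, and the job is handed in when it is done.

```bash
mkdir -p pics; cat > h.py <<'E'
import numpy as np, cv2
from workcell import arm, snapshot, calibration, nets
def ray(cam,p,z):
    c=calibration(cam); M=np.array(c["world_to_cam"]); R=M[:3,:3]; o=-R.T@M[:3,3]
    d=R.T@np.array([(p[0]-c["cx"])/c["fx"],(p[1]-c["cy"])/c["fy"],1])
    return (o+d*(z-o[2])/d[2])[:2]
def proj(cam,P):
    c=calibration(cam); M=np.array(c["world_to_cam"]); q=M[:3,:3]@np.array(P)+M[:3,3]
    return np.array([c["fx"]*q[0]/q[2]+c["cx"],c["fy"]*q[1]/q[2]+c["cy"]])
def pic(cam,n):
    im=snapshot(cam); cv2.imwrite(f"pics/{n}.png",im[:,:,::-1]); return im
E
python3 - <<'E'
from h import *
for cam in("top","scene"):
    pic(cam,cam+"0")
    for n,z in(("tablet_1",34),("well_a",20),("jar",65),("pot",60),("board",20),("tablet_in",34),("bottle",80),("mug",90)):
        try:
            for d in nets.masks_of(cam,n):
                print(cam,n,round(d["confidence"],2),np.round(d["point"]),np.round(ray(cam,d["point"],z)),d["region"].sum())
        except Exception as e: print(n,e)
print(arm.read_state())
E
```

```text
top tablet_1 0.6 [339. 233.] [ 496. -177.] 49
top tablet_1 0.51 [286. 234.] [499.  -9.] 51
top tablet_1 0.49 [248. 224.] [535. 108.] 76
top well_a 0.6 [309. 181.] [672. -91.] 296
top well_a 0.59 [265. 178.] [688.  50.] 336
top well_a 0.59 [323. 182.] [ 668. -135.] 339
top well_a 0.54 [285. 180.] [678. -15.] 326
top pot 0.68 [310. 201.] [594. -88.] 134
top board 0.67 [302. 216.] [557. -64.] 7955
top bottle 0.79 [148. 241.] [485. 411.] 577
top mug 0.71 [435. 248.] [ 430. -454.] 745
scene tablet_1 0.47 [304. 183.] [550. 101.] 100
scene tablet_1 0.46 [205. 244.] [ 493. -194.] 136
scene well_a 0.94 [291. 258.] [665. -82.] 517
scene well_a 0.91 [311. 244.] [676. -20.] 504
scene well_a 0.79 [279. 280.] [ 682. -142.] 626
scene well_a 0.77 [330. 228.] [680.  45.] 456
scene jar 0.61 [301. 209.] [611.  18.] 273
scene pot 0.72 [269. 236.] [604. -90.] 284
scene board 0.62 [265. 226.] [557. -55.] 11922
scene bottle 0.91 [358.  99.] [488. 406.] 1065
scene mug 0.7 [212. 241.] [ 530. -196.] 114
scene mug 0.67 [ 94. 309.] [ 468. -467.] 1804
{'clock': 0.9, 'q': array([ 1.07364380e+00,  2.76354750e-01, -2.63705860e-02,  1.26800698e+00,
       -3.85563799e-05,  1.46738797e+00]), 'joint_velocities': array([ 0.00024148,  0.0006561 , -0.00146044, -0.00052315, -0.00062391,
        0.00016895]), 'joint_torque': array([-8.75112000e-04, -4.45480585e+01,  2.95568866e+01,  7.06005849e-04,
       -1.57786885e-04,  2.27990341e-06]), 'ee_pos': array([239.80753863, 577.17113423, 256.35530933]), 'tcp_rot': array([2.78819754e-05, 1.95602796e-01, 9.80683203e-01, 2.48697174e-05]), 'ft_force': array([-0.25649858,  0.67909576, -0.22047727]), 'torque': array([-0.02240849,  0.03572615,  0.01484465]), 'grasp_force': 0.0, 'grip_width': 85.459592465115}
```

View pics/top0.png

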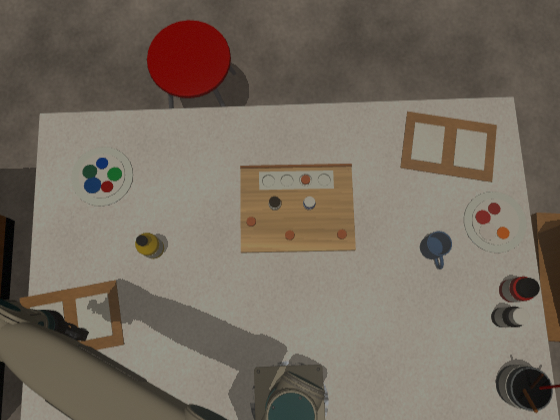

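View pics/scene0.png

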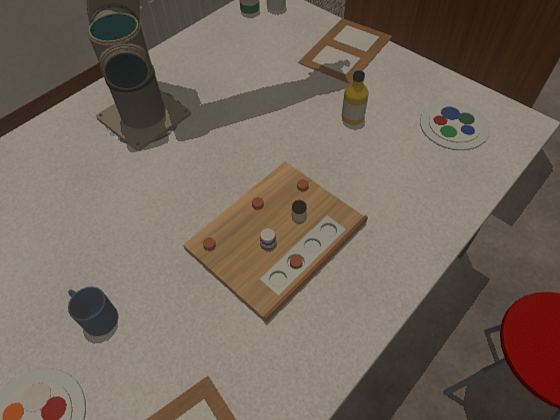

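```bash
cat > m.py <<'E'
from h import *
from scipy.optimize import least_squares
def blobs(im,f,lo,hi,box):
    k=6; x0,y0,x1,y1=box; big=cv2.resize(im[y0:y1,x0:x1],None,fx=k,fy=k,interpolation=cv2.INTER_CUBIC).astype(int)
    n,l,s,c=cv2.connectedComponentsWithStats(f(big).astype(np.uint8))
    return [((c[i]+.5)/k-.5+[x0,y0],s[i,4]/k/k) for i in range(1,n) if lo<s[i,4]/k/k<hi]
brown=lambda b:(b[...,0]-b[...,1]>40)&(b[...,0]-b[...,1]>1.35*(b[...,1]-b[...,2]))
box={"top":(235,155,365,260),"scene":(175,155,375,330)}
def tabs(cam,im=None):
    im=snapshot(cam) if im is None else im
    return [(np.round(p,1),round(a),np.round(ray(cam,p,28),1)) for p,a in blobs(im,brown,12,300,box[cam])]
E
python3 - <<'E'
from m import *
for c in box:
    im=cv2.imread(f"pics/{c}0.png")[:,:,::-1]
    for t in tabs(c,im): print(c,*t)
    x0,y0,x1,y1=box[c]
    big=cv2.resize(im[y0:y1,x0:x1],None,fx=4,fy=4,interpolation=cv2.INTER_CUBIC)
    cv2.imwrite(f"pics/{c}c.png",cv2.resize(big,None,fx=.95,fy=.95)[:600,:800,::-1] if c=="top" else cv2.resize(big,(685,600))[:,:,::-1])
    # tiles: whitish & low saturation
    w=lambda b:(b.min(-1)>120)&(b.max(-1)-b.min(-1)<45)
    print([(np.round(p,1),round(a)) for p,a in blobs(im,w,20,3000,box[c])])
    for n,z in(("jar",65),("pot",60),("bottle",100)):
        d=nets.boxes_of(c,n); print(n,[(np.round(e["point"]),round(e["confidence"],2),np.round(ray(c,e["point"],z))) for e in d[:2]])
E
```

```text
top [305.2 179.1] 54 [675.9 -78.5]
top [250.6 220.9] 60 [546. 100.]
top [341.5 233.6] 62 [ 494.4 -184. ]
top [289.2 234.4] 63 [498.  -19.8]
[(array([294.9, 180.1]), 968), (array([309.2, 201.2]), 74)]
jar [(array([272., 204.]), 0.67, array([591.,  29.])), (array([284., 179.]), 0.21, array([667., -10.]))]
pot [(array([310., 204.]), 0.7, array([586., -89.]))]
bottle [(array([148., 244.]), 0.58, array([474., 404.]))]
scene [302.2 183.3] 73 [543.  101.2]
scene [257.1 201.3] 80 [495.2 -18.9]
scene [208.4 242. ] 94 [ 491.8 -183.5]
scene [295.6 260.5] 99 [680.9 -82.6]
[(array([312.8, 162. ]), 23), (array([301.9, 255.2]), 1645), (array([267.2, 234.2]), 116), (array([207.3, 280.7]), 29)]
jar [(array([304., 212.]), 0.83, array([622.,  13.]))]
pot [(array([267., 238.]), 0.63, array([604., -95.])), (array([307., 187.]), 0.45, array([575.,  80.]))]
bottle [(array([359.,  97.]), 0.92, array([498., 394.])), (array([297., 261.]), 0.48, array([ 710., -112.]))]
```

View pics/topc.png

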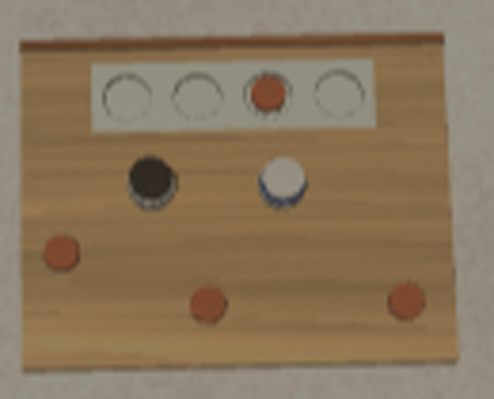

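View pics/scenec.png

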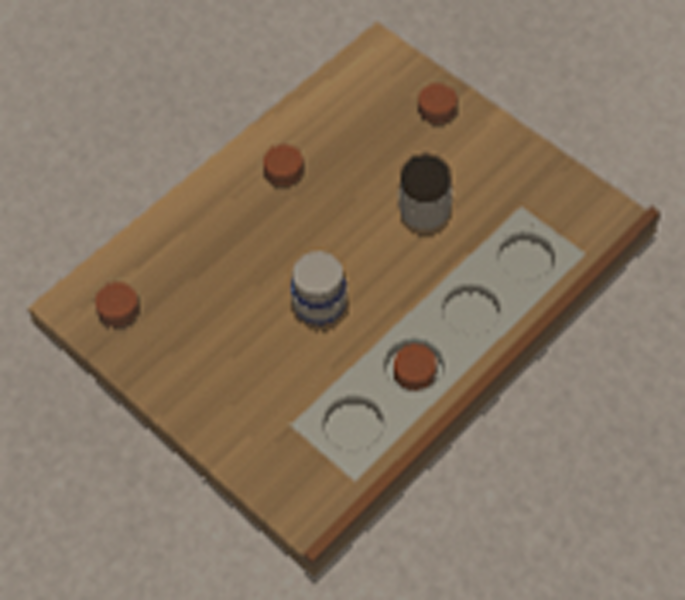

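```bash
python3 - <<'E'
from m import *
T=lambda p:np.array(p)/3.8+[235,155]-.4
S=lambda p:np.array(p)/3.425+[175,155]-.4
co=[(60,120),(120,120),(120,-120),(60,-120)]
t=[(92,132),(91,64),(374,58),(376,128)]; s=[(521,207),(586,254),(355,480),(291,425)]
bt=[(22,371),(21,42),(443,36),(458,362)] # board
P=[];Q=[]
bs=[(377,22),(660,212)]
for c,a in zip(co,t): print(np.round(ray("top",T(a),20),1),end=" "); P.append(ray("top",T(a),20));Q.append(c)
print()
for c,a in zip(co,s): print(np.round(ray("scene",S(a),20),1),end=" "); P.append(ray("scene",S(a),20));Q.append(c)
P=np.array(P);Q=np.array(Q,float)
f=lambda v:(np.c_[np.cos(v[2])*Q[:,0]-np.sin(v[2])*Q[:,1],np.sin(v[2])*Q[:,0]+np.cos(v[2])*Q[:,1]]+v[:2]-P).ravel()
r=least_squares(f,[580,-50,0]);v=r.x;print("\npose",v,np.degrees(v[2]),np.round(r.fun.reshape(-1,2),1).tolist())
R=np.array([[np.cos(v[2]),-np.sin(v[2])],[np.sin(v[2]),np.cos(v[2])]])
for y in(90,30,-30,-90):print("well",y,np.round(R@[90,y]+v[:2],1))
tile={"top":(294.9,180.1),"scene":(301.9,255.2)}
for c in tile: print("tilecentroid",ray(c,tile[c],20),"expect",R@[90,0]+v[:2])
for n,z,a,b in(("jar",65,(152,178),(426,178)),("pot",60,(284,178),(319,274))): 
  for w in (ray("top",T(a),z),ray("scene",S(b),z)): print(n,np.round(w,1),"board",np.round(R.T@(w-v[:2]),1))
for w in((544.5,100.5),(496.6,-19.3),(493,-183.7)):print("tab",w,np.round(R.T@(np.array(w)-v[:2]),1))
E
```

```text
[649.7  71.2] [709.5  70.3] [ 705.6 -170.5] [ 644.1 -168.6] 
[651.   69.9] [711.4  68.9] [ 706.2 -170.5] [ 647.4 -169.6] 
pose [ 5.88136600e+02 -4.81189806e+01 -1.91633554e-02] -1.0979793866056835 [[0.7, -0.5], [0.9, -0.8], [0.2, 0.1], [1.8, -0.7], [-0.6, 0.8], [-1.0, 0.6], [-0.4, 0.1], [-1.6, 0.3]]
well 90 [679.8  40.1]
well 30 [678.7 -19.8]
well -30 [677.5 -79.8]
well -90 [ 676.4 -139.8]
tilecentroid [676.02510898 -45.79554874] expect [678.12007527 -49.843577  ]
tilecentroid [679.64564297 -58.60611329] expect [678.12007527 -49.843577  ]
jar [597.1  21.9] board [ 7.7 70.2]
jar [602.5  18.8] board [13.1 67.1]
pot [594.2 -86.2] board [  6.8 -38. ]
pot [598.4 -87.6] board [ 11.  -39.3]
tab (544.5, 100.5) [-46.5 147.8]
tab (496.6, -19.3) [-92.1  27.1]
tab (493, -183.7) [ -92.5 -137.4]
```

```bash
python3 -m pendant '[[40,-70,0,0,0,0],[63,-110,0,0,0,0],[86,-150,0,0,0,0],[109,-190,0,0,0,0],[132,-230,0,0,0,0],[155,-270,0,0,0,0],[178,-310,0,0,0,0],[201,-350,-20,0,0,0],[224,-390,-50,0,0,0],[247,-430,-90,0,0,0],[263,-459,-130,0,0,0],[263,-459,-160,0,0,0],[263,-459,-180,0,0,0],[263,-459,-190,0,0,0],[263,-459,-190,0,0,0],[263,-459,-190,0,0,0]]' -0.53 20
python3 -c "
from m import *
im=pic('scene','s1'); im2=pic('top','t1')
a=cv2.resize(im[130:330,150:400],None,fx=3,fy=3,interpolation=2); cv2.imwrite('pics/s1c.png',a[:,:,::-1])
s=arm.read_state();print(s['clock'],s['ee_pos'],s['tcp_rot'],s['grip_width'],s['ft_force'])"
```

```text
clock: 2.8
ee_pos: [503.7, 118.7, 67.5]
tcp_rot: [0.001, 0.195, 0.981, 0.0]
ft_force: [0.3, 0.3, 0.9]
grip_width: 20.0
grasp_force: 0.0
2.9 [504.38636096 118.81366325  68.14828518] [1.78692212e-03 1.95157934e-01 9.80770039e-01 5.63775679e-04] 19.795031295767384 [0.86151049 0.17224641 0.83180512]
```

View pics/s1c.png

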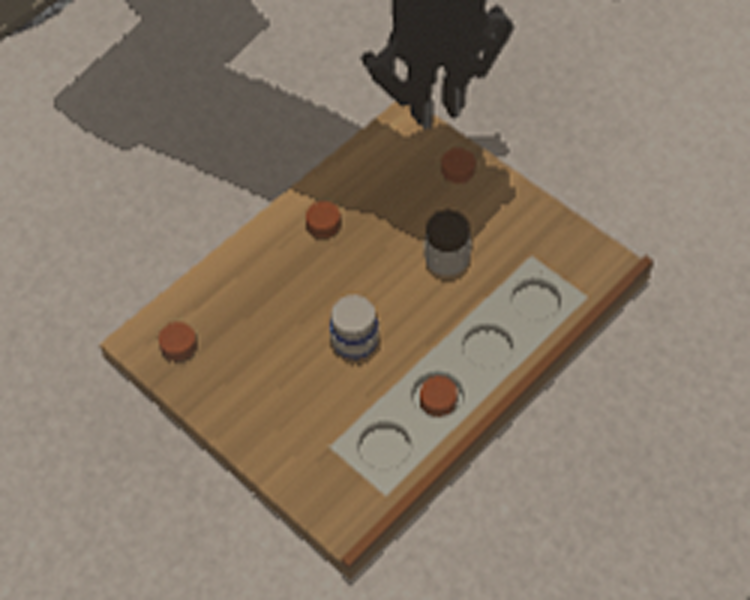

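```bash
python3 -m pendant '[[0,0,-8,0,0,0],[0,0,-13,0,0,0],[0,0,-15,0,0,0],[0,0,-15,0,0,0],[0,0,-15,0,0,0]]'
```

```text
clock: 3.4
ee_pos: [502.7, 118.2, 51.2]
tcp_rot: [-0.0, 0.196, 0.981, -0.0]
ft_force: [-0.2, 0.4, 0.0]
grip_width: 19.9
grasp_force: 0.0
```

```bash
python3 -m pendant '[[8,-3,0,0,0,0],[14,-6,0,0,0,0],[18,-8,0,0,0,0],[21,-9,0,0,0,0],[24,-10,0,0,0,0],[28,-11,0,0,0,0],[33,-12,0,0,0,0],[38,-13,0,0,0,0],[44,-14,0,0,0,0],[50,-15,0,0,0,0],[56,-16,0,0,0,0],[62,-17,0,0,0,0],[68,-18,0,0,0,0],[73,-18,0,0,0,0],[76,-18,0,0,0,0],[77,-18,0,0,0,0],[77,-18,0,0,0,0]]'
python3 -c "
from m import *
for c in box:
  for t in tabs(c,pic(c,c+'2')): print(c,*t)
im=cv2.imread('pics/scene2.png');im2=cv2.imread('pics/top2.png')
a=cv2.resize(im[150:320,170:390],None,fx=3,fy=3,interpolation=2); cv2.imwrite('pics/s2c.png',a)"
```

```text
clock: 5.1
ee_pos: [579.9, 100.2, 51.3]
tcp_rot: [-0.0, 0.196, 0.981, -0.0]
ft_force: [-0.2, -0.4, -0.2]
grip_width: 20.0
grasp_force: 0.0
top [305.1 179.1] 55 [675.9 -78.5]
top [341.5 233.6] 64 [ 494.4 -184. ]
scene [255.1 204.3] 17 [497.8 -29. ]
scene [208.4 242. ] 98 [ 491.8 -183.6]
scene [295.7 260.6] 102 [680.9 -82.6]
scene [290.1 291.5] 104 [ 723.2 -149.8]
```

View pics/s2c.png

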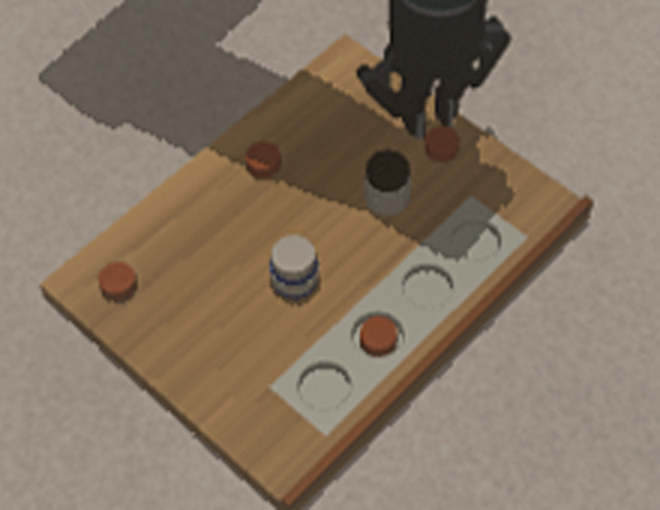

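```bash
sed -i 's/^brown=.*/brown=lambda b:(b[...,0]>1.75*b[...,1])\&(b[...,0]-b[...,1]>14)/' m.py; python3 -c "
from m import *
for i in '02':
  for c in box:
    for t in tabs(c,cv2.imread(f'pics/{c}{i}.png')[:,:,::-1]): print(i,c,*t)
print(ray('scene',(317.3-.3,197.7-.3),28))"
```

```text
0 scene [301.3 182.7] 19 [539.9 101.3]
0 scene [257.2 200.7] 25 [494.1 -17.5]
0 scene [295.  259.7] 45 [678.3 -82. ]
2 scene [254.7 204.2] 14 [497.1 -29.4]
2 scene [294.3 259.3] 37 [676.3 -82.2]
[601.15902484  91.40746657]
```

```bash
python3 -m pendant '[[2,-1,0,0,0,0],[5,-3,0,0,0,0],[9,-6,0,0,0,0],[14,-9,0,0,0,0],[19,-12,0,0,0,0],[24,-16,0,0,0,0],[29,-19,0,0,0,0],[34,-22,0,0,0,0],[39,-25,0,0,0,0],[44,-29,0,0,0,0],[49,-32,0,0,0,0],[54,-35,0,0,0,0],[59,-38,0,0,0,0],[64,-42,0,0,0,0],[69,-45,0,0,0,0],[73,-47,0,0,0,0],[77,-50,0,0,0,0],[80,-52,0,0,0,0],[80,-52,0,0,0,0]]'
python3 -c "
from m import *
im=pic('scene','s3')
a=cv2.resize(im[190:300,250:360],None,fx=5,fy=5,interpolation=2); cv2.imwrite('pics/s3c.png',a[:,:,::-1])"
```

```text
clock: 7.1
ee_pos: [660.4, 47.8, 51.3]
tcp_rot: [0.0, 0.196, 0.981, -0.0]
ft_force: [0.3, 0.5, 0.6]
grip_width: 20.0
grasp_force: 0.1
```

View pics/s3c.png

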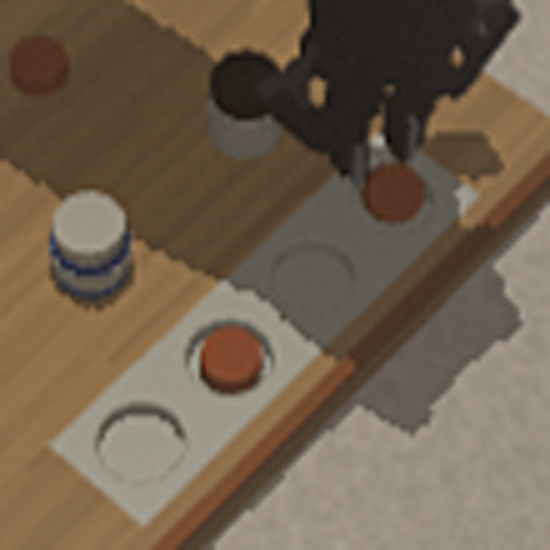

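```bash
python3 -c "
from m import *
a=np.radians(67.4);n=np.array([np.cos(a),np.sin(a),0])
for P,pts in(((504.4,118.8,68.1),[(365,60),(375,80),(390,95),(415,118),(430,122),(505,50),(490,60),(510,20),(460,108)]),):
  for q in pts:
    u=np.array([150+q[0]/3-.3,130+q[1]/3-.3])
    r=least_squares(lambda v:proj('scene',np.array(P)+n*v[0]+[0,0,v[1]])-u,[0,0]).x
    print(q,'lateral',r[0].round(),'above tip',(r[1]+25).round())
u=(250+265/5,190+85/5);P=np.array((660.4,47.8,51.3))
r=least_squares(lambda v:proj('scene',P+n*v[0]+[0,0,v[1]])-u,[0,0]).x;print(r[0],r[1]+25)
"
```

```text
(365, 60) lateral -66.0 above tip 103.0
(375, 80) lateral -58.0 above tip 75.0
(390, 95) lateral -45.0 above tip 50.0
(415, 118) lateral -22.0 above tip 8.0
(430, 122) lateral -7.0 above tip -5.0
(505, 50) lateral 64.0 above tip 53.0
(490, 60) lateral 50.0 above tip 48.0
(510, 20) lateral 67.0 above tip 89.0
(460, 108) lateral 22.0 above tip -1.0
-60.998133518371525 97.40309960890693
```

```bash
python3 -m pendant '[[-8,3,0,0,0,0],[-16,7,1,0,0,0],[-24,10,6,0,0,0],[-28,12,25,0,0,0],[-28,12,60,0,0,0],[-28,12,70,0,0,0]]'
```

```text
clock: 7.75
ee_pos: [633.3, 60.7, 125.4]
tcp_rot: [0.003, 0.195, 0.981, 0.001]
ft_force: [1.1, -0.3, 0.4]
grip_width: 20.1
grasp_force: 0.0
```

```bash
python3 -m pendant '[[-40,-14,0,0,0,0],[-80,-28,0,0,0,0],[-120,-42,0,0,0,0],[-160,-56,0,0,0,0],[-177,-62,-15,0,0,0],[-177,-62,-45,0,0,0],[-177,-62,-62,0,0,0],[-177,-62,-69,0,0,0],[-177,-62,-70,0,0,0],[-177,-62,-70,0,0,0]]'
python3 -c "
from m import *
brown=lambda b:(b[...,0]-b[...,1]>30)&(b[...,0]-b[...,1]>1.35*(b[...,1]-b[...,2]))
for c in box:
  im=pic(c,c+'4')
  print(c,[(np.round(p,1),round(a),ray(c,p,28).round(1)) for p,a in blobs(im,brown,12,300,box[c])])
s=arm.read_state();print(s['ee_pos'],s['ft_force'])"
```

```text
clock: 8.75
ee_pos: [455.3, -1.8, 51.8]
tcp_rot: [0.0, 0.195, 0.981, 0.0]
ft_force: [-0.1, -0.7, -0.7]
grip_width: 20.1
grasp_force: 0.0
top [(array([342.7, 164.5]), 18, array([ 720.1, -202. ])), (array([296.8, 165.5]), 52, array([722.5, -53.8])), (array([252.9, 166.2]), 21, array([725.2,  87.8])), (array([305.1, 179.1]), 62, array([676. , -78.5])), (array([267.3, 181.4]), 60, array([672.7,  42.9])), (array([341.5, 233.7]), 71, array([ 493.9, -183.8]))]
scene [(array([257.1, 201.7]), 75, array([496.1, -19.7])), (array([327.3, 227.3]), 99, array([677.9,  38.1])), (array([208.4, 242.3]), 107, array([ 492.4, -184. ])), (array([295.7, 260.8]), 116, array([681.4, -83.1]))]
[455.95076821  -1.87682119  52.25324534] [0.28151845 0.58690869 0.35014873]
```

```bash
python3 -m pendant '[[8,-3,0,0,0,0],[14,-6,0,0,0,0],[18,-8,0,0,0,0],[21,-9,0,0,0,0],[24,-10,0,0,0,0],[28,-11,0,0,0,0],[33,-13,0,0,0,0],[38,-15,0,0,0,0],[43,-17,0,0,0,0],[48,-19,0,0,0,0],[53,-21,0,0,0,0],[58,-22,0,0,0,0],[63,-24,0,0,0,0],[67,-25,0,0,0,0],[70,-26,0,0,0,0],[70,-26,0,0,0,0]]'
python3 -m pendant '[[-8,3,0,0,0,0],[-16,7,1,0,0,0],[-24,10,8,0,0,0],[-24,10,40,0,0,-8],[-24,10,60,0,0,-16],[-20,5,60,0,0,-24],[-10,0,60,0,0,-32],[0,0,60,0,0,-40],[5,-3,60,0,0,-48],[10,-6,60,0,0,-56],[16,-8,60,0,0,-61],[20,-9,60,0,0,-61],[20,-9,60,0,0,-61]]' -0.11
python3 -c "
from m import *
brown=lambda b:(b[...,0]-b[...,1]>24)&(b[...,0]-b[...,1]>1.35*(b[...,1]-b[...,2]))
for c in box:
  im=pic(c,c+'5')
  print(c,[(np.round(p,1),round(a),ray(c,p,28).round(1)) for p,a in blobs(im,brown,12,300,box[c])])
im=cv2.imread('pics/scene5.png');cv2.imwrite('pics/s5c.png',cv2.resize(im[130:330,170:390],None,fx=2.7,fy=2.7,interpolation=2))"
```

```text
clock: 10.45
ee_pos: [525.4, -28.0, 51.4]
tcp_rot: [0.0, 0.196, 0.981, 0.0]
ft_force: [-1.3, -0.4, -0.3]
grip_width: 20.1
grasp_force: 0.0
clock: 11.75
ee_pos: [544.8, -36.7, 111.7]
tcp_rot: [0.0, 0.666, 0.746, 0.0]
ft_force: [-1.1, 0.4, 0.6]
grip_width: 37.9
grasp_force: 0.0
top [(array([345.3, 164.4]), 13, array([ 720. , -210.2])), (array([251.3, 166.4]), 28, array([724.9,  93. ])), (array([267.3, 181.5]), 64, array([672.6,  42.9])), (array([341.5, 233.7]), 71, array([ 493.9, -183.9]))]
scene [(array([266.9, 216.8]), 117, array([546.6, -37.1])), (array([327.3, 227.8]), 115, array([678.8,  36.7])), (array([208.5, 242.9]), 120, array([ 493.8, -185. ])), (array([295.7, 261.2]), 129, array([682. , -83.8]))]
```

View pics/s5c.png

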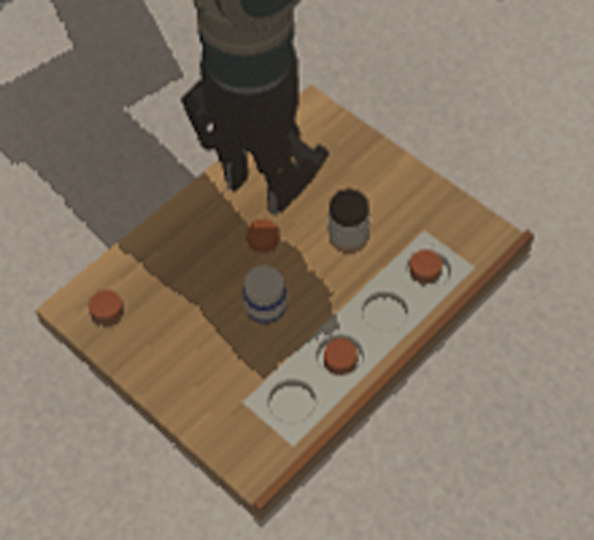

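```bash
python3 -m pendant '[[1,0,-25,0,0,0],[1,0,-38,0,0,0],[1,0,-44,0,0,0],[1,0,-48,0,0,0],[1,0,-51,0,0,0],[1,0,-54,0,0,0],[1,0,-57,0,0,0],[1,0,-60,0,0,0],[1,0,-60,0,0,0]]'
```

```text
clock: 12.75
ee_pos: [545.6, -36.8, 51.0]
tcp_rot: [-0.0, 0.666, 0.746, -0.0]
ft_force: [-0.3, 0.2, 0.1]
grip_width: 38.3
grasp_force: 0.0
```

```bash
python3 -m pendant '[[2,0,0,0,0,0],[4,0.5,0,0,0,0],[6,0.7,0,0,0,0],[10,1.2,0,0,0,0],[15,1.9,0,0,0,0],[20,2.5,0,0,0,0],[26,3.2,0,0,0,0],[32,4,0,0,0,0],[38,4.7,0,0,0,0],[44,5.5,0,0,0,0],[50,6.2,0,0,0,0],[56,7,0,0,0,0],[62,7.7,0,0,0,0],[68,8.4,0,0,0,0],[74,9.2,0,0,0,0],[80,10,0,0,0,0],[85,10.6,0,0,0,0],[88,11,0,0,0,0],[90,11.2,0,0,0,0],[90,11.2,0,0,0,0]]'
python3 -c "
from m import *
im=pic('scene','s6');cv2.imwrite('pics/s6c.png',cv2.resize(im[180:300,230:360],None,fx=4.5,fy=4.5,interpolation=2)[:,:,::-1])"
```

```text
clock: 14.75
ee_pos: [636.1, -25.6, 51.3]
tcp_rot: [0.0, 0.666, 0.746, 0.0]
ft_force: [0.5, 0.1, -0.3]
grip_width: 38.0
grasp_force: 0.0
```

View pics/s6c.png

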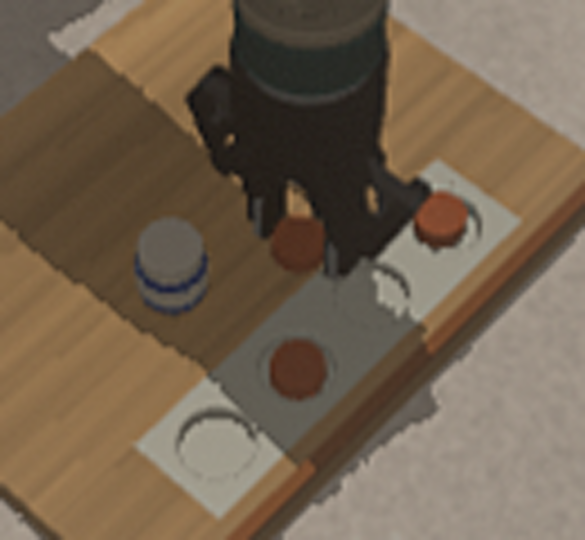

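```bash
python3 -c "
from m import *
print(ray('scene',(296,233.8),28),ray('scene',(230+299/4.5-.4,180+369/4.5-.4),24))"
```

```text
[633.23486637 -26.76303234] [682.01020449 -82.40043968]
```

```bash
python3 -m pendant '[[3,0.4,0,0,0,0],[7,0.9,0,0,0,0],[12,1.5,0,0,0,0],[17,2.2,0,0,0,0],[22,2.8,0,0,0,0],[27,3.5,0,0,0,0],[32,4.1,0,0,0,0],[36,4.6,0,0,0,0],[40,5.1,0,0,0,0],[43,5.5,0,0,0,0],[46,5.8,0,0,0,0],[47,6,0,0,0,0],[47,6,0,0,0,0]]'
python3 -c "
from m import *
im=pic('scene','s7');cv2.imwrite('pics/s7c.png',cv2.resize(im[180:300,230:360],None,fx=4.5,fy=4.5,interpolation=2)[:,:,::-1])"
```

```text
clock: 16.1
ee_pos: [682.9, -19.6, 51.3]
tcp_rot: [0.0, 0.666, 0.746, -0.0]
ft_force: [-0.3, 0.7, 0.1]
grip_width: 37.6
grasp_force: 0.1
```

View pics/s7c.png

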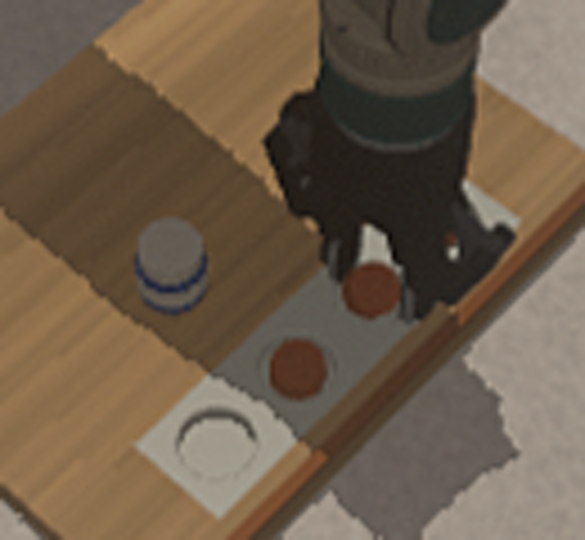

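```bash
python3 -m pendant '[[-2,-0.2,0,0,0,0],[-2,-0.2,10,0,0,0],[-2,-0.2,35,0,0,0],[-2,-0.2,70,0,0,0],[-20,-20,70,0,0,0],[-50,-46,70,0,0,2],[-82,-74,70,0,0,4],[-114,-102,70,0,0,7.2],[-146,-130,70,0,0,7.2],[-175,-152,70,0,0,7.2],[-189,-164,70,0,0,7.2],[-189,-164,70,0,0,7.2],[-189,-164,70,0,0,7.2]]'
python3 -c "
from m import *
for T in (40,24):
 brown=lambda b:(b[...,0]-b[...,1]>T)&(b[...,0]-b[...,1]>1.35*(b[...,1]-b[...,2]))
 for c in box:
  im=pic(c,c+'8')
  print(c,*[(np.round(p,1),round(a),ray(c,p,28).round(1),ray(c,p,22).round(1)) for p,a in blobs(im,brown,30,300,box[c])],sep='\n')"
```

```text
clock: 17.45
ee_pos: [494.3, -183.9, 122.2]
tcp_rot: [0.001, 0.619, 0.786, 0.0]
ft_force: [-0.6, -0.6, 0.8]
grip_width: 38.1
grasp_force: 0.0
top
(array([305.2, 179.1]), 55, array([676. , -78.5]), array([677.6, -78.9]))
(array([286.8, 181.2]), 54, array([671. , -19.5]), array([672.7, -19.7]))
(array([267.4, 181.4]), 52, array([672.7,  42.9]), array([674.4,  43. ]))
scene
(array([327.3, 227.1]), 86, array([677.7,  38.4]), array([675.5,  41.8]))
(array([310.4, 243.2]), 92, array([676.2, -23.8]), array([674. , -20.9]))
(array([295.7, 260.6]), 101, array([681. , -82.6]), array([678.8, -80.1]))
(array([301.8, 280. ]), 31, array([ 724.2, -111.1]), array([ 722.3, -108.7]))
(array([284.3, 297.3]), 53, array([ 722.9, -168.8]), array([ 721. , -166.8]))
top
(array([298.5, 165.4]), 36, array([722.6, -59.2]), array([724.4, -59.5]))
(array([254.6, 166.4]), 31, array([724.6,  82.4]), array([726.5,  82.7]))
(array([305.1, 179. ]), 67, array([676.1, -78.4]), array([677.7, -78.8]))
(array([267.4, 181.5]), 64, array([672.7,  42.8]), array([674.3,  42.9]))
(array([286.8, 181.3]), 64, array([670.9, -19.5]), array([672.6, -19.6]))
scene
(array([327.3, 227.8]), 114, array([678.7,  36.9]), array([676.5,  40.2]))
(array([208.6, 243.2]), 123, array([ 494.4, -185.4]), array([ 491.1, -183.5]))
(array([310.3, 243.8]), 120, array([677.2, -25.4]), array([675.1, -22.5]))
(array([295.7, 261.1]), 129, array([682. , -83.8]), array([679.8, -81.2]))
```

```bash
python3 -m pendant '[[-0.5,0,-30,0,0,0],[-0.5,0,-46,0,0,0],[-0.5,0,-54,0,0,0],[-0.5,0,-58,0,0,0],[-0.5,0,-61,0,0,0],[-0.5,0,-64,0,0,0],[-0.5,0,-67,0,0,0],[-0.5,0,-70,0,0,0],[-0.5,0,-70,0,0,0]]'
python3 -m pendant '[[2,0.5,0,0,0,0],[4,1,0,0,0,0],[6,1.4,0,0,0,0],[10,2.4,0,0,0,0],[15,3.6,0,0,0,0],[21,5.1,0,0,0,0],[27,6.5,0,0,0,0],[33,8,0,0,0,0],[39,9.4,0,0,0,0],[45,10.9,0,0,0,0],[51,12.3,0,0,0,0],[57,13.8,0,0,0,0],[63,15.2,0,0,0,0],[69,16.7,0,0,0,0],[75,18.1,0,0,0,0],[81,19.5,0,0,0,0],[86,20.7,0,0,0,0],[90,21.7,0,0,0,0],[90,21.7,0,0,0,0]]'
cat > k.py <<'E'
from m import *
import sys
for c in box:
  im=pic(c,c+sys.argv[1])
  for T in (40,24):
    brown=lambda b:(b[...,0]-b[...,1]>T)&(b[...,0]-b[...,1]>1.35*(b[...,1]-b[...,2]))
    print(c,*[(np.round(p,1),round(a),ray(c,p,28).round(1),ray(c,p,22).round(1)) for p,a in blobs(im,brown,12,300,box[c]) if p[1]>170],sep='\n')
E
python3 k.py 9
```

```text
clock: 18.55
ee_pos: [493.1, -183.6, 51.1]
tcp_rot: [-0.0, 0.618, 0.786, -0.0]
ft_force: [-0.7, 0.2, 0.3]
grip_width: 38.1
grasp_force: 0.0
clock: 20.45
ee_pos: [584.0, -161.9, 51.4]
tcp_rot: [0.0, 0.618, 0.786, 0.0]
ft_force: [0.2, -0.9, 0.3]
grip_width: 38.2
grasp_force: 0.0
top
(array([305.2, 179.1]), 56, array([675.9, -78.5]), array([677.6, -78.9]))
(array([286.8, 181.2]), 54, array([671. , -19.5]), array([672.6, -19.6]))
(array([267.4, 181.4]), 53, array([672.7,  42.9]), array([674.4,  43. ]))
top
(array([305.1, 179.1]), 67, array([676. , -78.4]), array([677.7, -78.8]))
(array([267.4, 181.5]), 64, array([672.6,  42.8]), array([674.3,  42.9]))
(array([286.8, 181.3]), 64, array([671. , -19.5]), array([672.6, -19.6]))
scene
(array([327.3, 227.1]), 87, array([677.6,  38.5]), array([675.5,  41.8]))
(array([310.4, 243.2]), 93, array([676.2, -23.9]), array([674., -21.]))
(array([295.7, 260.6]), 102, array([681. , -82.6]), array([678.9, -80.1]))
(array([291.1, 290.6]), 148, array([ 723.3, -146.6]), array([ 721.4, -144.5]))
scene
(array([327.3, 227.8]), 115, array([678.8,  36.7]), array([676.6,  40. ]))
(array([310.3, 243.9]), 121, array([677.3, -25.4]), array([675.1, -22.5]))
(array([239.8, 259. ]), 115, array([ 581. , -166.1]), array([ 578.2, -164.1]))
(array([295.7, 261.2]), 130, array([682.1, -83.8]), array([679.9, -81.3]))
```

```bash
python3 -m pendant '[[3,0.8,0,0,0,0],[8,2,0,0,0,0],[13,3.3,0,0,0,0],[19,4.8,0,0,0,0],[25,6.3,0,0,0,0],[31,7.9,0,0,0,0],[37,9.4,0,0,0,0],[43,10.9,0,0,0,0],[49,12.4,0,0,0,0],[55,14,0,0,0,0],[60,15.2,0,0,0,0],[65,16.5,0,0,0,0],[70,17.8,0,0,0,0],[75,19,0,0,0,0],[80,20.3,0,0,0,0],[85,21.6,0,0,0,0],[89,22.6,0,0,0,0],[93,23.6,0,0,0,0],[96,24.4,0,0,0,0],[96,24.4,0,0,0,0]]'
python3 k.py 10 | tail -7
```

```text
clock: 22.55
ee_pos: [679.9, -137.4, 51.4]
tcp_rot: [0.0, 0.618, 0.786, 0.0]
ft_force: [0.4, -0.3, -0.1]
grip_width: 37.8
grasp_force: 0.0
scene
(array([331.8, 250.2]), 297, array([726.4,  -5. ]), array([724.5,  -2. ]))
(array([327.2, 227.8]), 116, array([678.8,  36.7]), array([676.7,  40. ]))
(array([310.3, 243.9]), 122, array([677.4, -25.5]), array([675.2, -22.6]))
(array([299.5, 258.5]), 22, array([684. , -72.5]), array([681.9, -69.9]))
(array([277.2, 277. ]), 131, array([ 677.5, -142.3]), array([ 675.4, -140.2]))
(array([283. , 298.5]), 15, array([ 722.6, -172.8]), array([ 720.7, -170.8]))
```

```bash
python3 -m pendant '[[-2,-0.4,0,0,0,0],[-2,-0.4,8,0,0,0],[-2,-0.4,30,0,0,0],[-2,-0.4,70,0,0,0],[-40,0,110,0,0,0],[-90,0,140,0,0,0],[-140,0,150,0,0,0],[-190,0,150,0,0,0],[-240,0,150,0,0,0],[-240,0,150,0,0,0],[-240,0,150,0,0,0]]'
python3 k.py 11
python3 - <<'E'
from m import *
k=lambda i,c:cv2.imread(f"pics/{c}{i}.png")[:,:,::-1]
T=20 if 0 else 40
br=lambda b:(b[...,0]-b[...,1]>40)&(b[...,0]-b[...,1]>1.35*(b[...,1]-b[...,2]))
C={c:calibration(c) for c in box}
t=[p for p,a in blobs(k(11,'top'),br,30,300,box['top']) if p[1]>172]; s=[p for p,a in blobs(k(11,'scene'),br,60,300,box['scene']) if p[1]<285]
for p in t:
  q=min(s,key=lambda q:np.linalg.norm(ray('scene',q,22)-ray('top',p,22)))
  r=least_squares(lambda X:np.r_[proj('top',X)-p,proj('scene',X)-q],[670,0,22]).x;print("tri",r.round(1))
for n,c in(("jar","scene"),("pot","scene"),("jar","top"),("pot","top")):
  a=[np.round(d["point"],1).tolist() for d in nets.masks_of(c,n)[:2]];print(n,c,a)
d=cv2.absdiff(k('0','scene'),k(11,'scene')).max(-1)
print("diff jar",d[195:228,288:312].mean(),"pot",d[226:252,255:282].mean(),"table ref",d[330:400,150:350].mean())
E
```

```text
clock: 23.75
ee_pos: [437.2, -137.2, 201.8]
tcp_rot: [0.0, 0.619, 0.786, 0.0]
ft_force: [0.5, 0.6, -0.4]
grip_width: 37.9
grasp_force: 0.0
top
(array([305.2, 179.1]), 54, array([676. , -78.5]), array([677.7, -78.9]))
(array([324.2, 180.4]), 52, array([ 669.2, -139.4]), array([ 670.9, -140. ]))
(array([286.8, 181.2]), 53, array([671. , -19.5]), array([672.7, -19.6]))
(array([267.4, 181.4]), 52, array([672.7,  42.9]), array([674.4,  43. ]))
top
(array([305.1, 179.1]), 67, array([676. , -78.5]), array([677.7, -78.8]))
(array([324.2, 180.4]), 64, array([ 669.1, -139.3]), array([ 670.7, -139.9]))
(array([267.4, 181.5]), 64, array([672.7,  42.9]), array([674.3,  43. ]))
(array([286.8, 181.2]), 64, array([671. , -19.5]), array([672.7, -19.6]))
scene
(array([327.3, 227.1]), 86, array([677.7,  38.5]), array([675.5,  41.8]))
(array([310.4, 243.2]), 92, array([676.2, -23.8]), array([674. , -20.9]))
(array([295.6, 260.6]), 101, array([680.9, -82.6]), array([678.8, -80.1]))
(array([316.1, 265.7]), 15, array([725. , -61.4]), array([723.2, -58.7]))
(array([275.8, 276.4]), 107, array([ 674.2, -143.6]), array([ 672. , -141.4]))
(array([301.9, 279.9]), 28, array([ 724.2, -110.5]), array([ 722.3, -108.2]))
(array([280.7, 300.9]), 69, array([ 722.8, -180.4]), array([ 720.9, -178.5]))
scene
(array([327.3, 227.8]), 114, array([678.7,  36.8]), array([676.6,  40.1]))
(array([310.3, 243.8]), 120, array([677.3, -25.3]), array([675.1, -22.4]))
(array([295.7, 261.2]), 130, array([682. , -83.9]), array([679.9, -81.3]))
(array([275.8, 276.9]), 133, array([ 675.1, -144.5]), array([ 672.9, -142.3]))
tri [678.1 -79.1  20. ]
tri [ 671.3 -140.5   19.8]
tri [673.2 -19.8  19.8]
tri [674.9  42.9  20.1]
jar scene [[303.2, 209.9], [300.5, 254.3]]
pot scene [[268.5, 240.1], [266.5, 226.8]]
jar top []
pot top [[310.0, 207.1], [148.6, 241.7]]
diff jar 5.8106060606060606 pot 6.182336182336182 table ref 7.713357142857143
```

```bash
python3 -c "
from workcell import arm
print(arm.sign_off())"
```

```text
the job is handed in; nothing more can be done
None
```

All three loose tablets are in the three empty wells, one in each, and the job is handed in. They sit at the same height as the tablet that was already there. That tablet, the jar and the pot have not moved, and the arm stayed well clear of the bottle and mug. The robot's clock stood at about 24 s.

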